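# Close a four-screw mould press evenly, crosswise in two passes

## Task

Close the mould press on the bench by turning its four black T-handle screws clockwise, in crisscross order and in two passes so that the pressure plate comes down level: on the first pass turn every screw only to about half of its travel, one corner, then the one diagonally opposite, then the other two. On the second pass, again one diagonal pair and then the other, turn each until it comes up solid against its stop. Leave the pliers, the tin and the hammer where they lie, and let go of the press at the end.

Things in the scene. Friction and masses are not known exactly. Their poses are not given: they have to be found in the camera images.
- press: Mould press bolted to the bench: blue base 190 x 190 x 14 mm, orange rubber mould 78 mm square in its middle, four upright T-handle screws at x, y = +-60 mm. Origin: centre of its underside; z up; at yaw 0 its -x side faces the robot. Right-hand screws: clockwise seen from above tightens; each drops 3.1 mm per rad and turns 2.0 rad (6.2 mm) from its loose end to its hard stop.
- plate: Captive aluminium pressure plate 156 x 156 x 10 mm over the mould, pushed up by a spring at each corner against the screw feet. Origin: centre of its underside, 44 mm up with all screws at the loose end, 38 mm at the stop. Uneven tightening tilts it, which spoils the mould from 0.03 rad on: one screw half way with the rest loose gives 0.018 rad, one at its stop 0.037.
- bar_1 (a point): Middle of the black T-handle bar of screw 1, near-left (press frame x -60, y +60 mm), diagonal to screw 3. Bar 64 long, 14 thick, 22 mm high; x along it, z up. 87.1 mm above the bench at the loose end, 80.9 at the stop. Stop headings differ, so heading does not tell tightness. All screws: It starts 0 to 0.4 rad from the loose end. Half travel is 1.0 rad.
- bar_2 (a point): Middle of the black T-handle bar of screw 2, near-right (press frame x -60, y -60 mm), diagonal to screw 4. Bar 64 long, 14 thick, 22 mm high; x along it, z up. 87.1 mm above the bench at the loose end, 80.9 at the stop. Stop headings differ, so heading does not tell tightness. All screws: It drags with 0.15 to 0.25 N m while turning and stays where left.
- bar_3 (a point): Middle of the black T-handle bar of screw 3, far-right (press frame x +60, y -60 mm), diagonal to screw 1. Bar 64 long, 14 thick, 22 mm high; x along it, z up. 87.1 mm above the bench at the loose end, 80.9 at the stop. Stop headings differ, so heading does not tell tightness. All screws: At the stop it goes solid: 0.5 N m or more means the stop is reached.
- bar_4 (a point): Middle of the black T-handle bar of screw 4, far-left (press frame x +60, y +60 mm), diagonal to screw 2. Bar 64 long, 14 thick, 22 mm high; x along it, z up. 87.1 mm above the bench at the loose end, 80.9 at the stop. Stop headings differ, so heading does not tell tightness. All screws: Grip with 60 N or more. A 13 mm shank is below the bar, a 20 mm collar 21 mm below its middle.
- pliers: Red-handled flat pliers, 136 x 53 x 12 mm, lying on the bench beside the press (bystander, leave alone). Origin: centre of the underside.
- tin: Round shallow metal tin, 64 mm across, 22 mm high, on the bench beside the press (bystander, leave alone). Origin: centre of the underside.
- hammer: Chasing hammer, 231 x 53 x 26 mm, lying on the bench beside the press (bystander, leave alone). Origin: centre of the underside.

How it is judged:
On the way, in this order (a step that is already met when the one before it is completed fails the run):
1. first pass, first diagonal: two diagonally opposite screws are at least 0.65 rad (2.0 mm) into their travel while the other two are still within 0.5 rad (1.5 mm) of the loose end (((z of each of bar_1, bar_3 in the frame of press below 0.08508 m and z of each of bar_2, bar_4 in the frame of press above 0.08555 m) or (z of each of bar_2, bar_4 in the frame of press below 0.08508 m and z of each of bar_1, bar_3 in the frame of press above 0.08555 m))), for 0.1 s.
2. first pass done: all four screws are between 0.65 and 1.6 rad (2.0 and 5.0 mm) into their travel (z of bar_1 in the frame of press between 0.08214 and 0.08508 m and z of bar_2 in the frame of press between 0.08214 and 0.08508 m and z of bar_3 in the frame of press between 0.08214 and 0.08508 m and z of bar_4 in the frame of press between 0.08214 and 0.08508 m), for 0.1 s.
3. second pass, first diagonal: two diagonally opposite screws are tight (at least 1.85 rad, 5.7 mm) while the other two are still short of 1.65 rad (5.1 mm) (((z of each of bar_1, bar_3 in the frame of press below 0.08136 m and z of each of bar_2, bar_4 in the frame of press above 0.08199 m) or (z of each of bar_2, bar_4 in the frame of press below 0.08136 m and z of each of bar_1, bar_3 in the frame of press above 0.08199 m))), for 0.1 s.
At the end, for the whole second after the job is handed in: All four screws are tight (at least 1.85 of 2.0 rad into their travel, T-handle centres 5.7 mm or more below the loose end), the pressure plate is down (underside less than 39 mm above the underside of the press), level with the press within 0.01 rad and at rest (z of each of bar_1, bar_2, bar_3, bar_4 in the frame of press below 0.08136 m and z of plate in the frame of press below 0.039 m and angle between the z axis of plate and the z axis of press, either way round below 0.01 rad and linear speed of plate below 0.01 m/s); the robot touches nothing.
It fails at once if the pressure plate is tilted more than 0.03 rad against the press (angle between the z axis of plate and the z axis of press, either way round above 0.03 rad).
It fails at once if the pliers is moved more than 15 mm (distance of pliers from where it was at the start of the episode above 0.015 m).
It fails at once if the tin is moved more than 15 mm (distance of tin from where it was at the start of the episode above 0.015 m).
It fails at once if the hammer is moved more than 15 mm (distance of hammer from where it was at the start of the episode above 0.015 m).
It also fails if it takes over 72 s, if anything falls off the work surface, if the arm or the gripper's body presses on something with over 40 N, if the wrist force passes 120 N, or if a joint passes its speed limit or range.

## Robot

A 6-joint arm with a two-finger parallel gripper is mounted at the origin on the work surface; the furniture and walls round the work are solid. World frame = base frame: x ahead of the robot, y to its left, z up, the work surface at z = 0. Lengths are in m, angles in rad, forces in N, time in s.
With the tool pointing down it reaches from about 0.4 to 0.925 m from the base axis. Payload 3.4 kg.
Tool frame: the origin (TCP) lies at the very end of the fingers, on their centre line; the grasp point (between the pads) lies 19 mm behind it (tcp_to_grasp is the distance from the TCP to the grasp point, in m); z points along the fingers, y is the line along which they close (so a half turn about z gives the same grasp; the last joint's range is limited). The gripper opens to 85 mm and grips with 20 to 120 N. Pads are 22 mm wide; open, the fingers measure 114 mm over their backs; the gripper's body (76 mm by 85 mm) begins 54 mm behind the grasp point. The pads swing forward as they close: fully open they stand 13 mm farther back than shut.
Start: joints at [-1.325, 0.307, 1.506, -0, 1.328, -0.073], TCP at [0.18, -0.546, 0.231] pointing down, gripper open.
Joint ranges: [-3.12, 3.12], [-1.05, 2.28], [0.14, 2.33], [-1.42, 4.57], [0.1, 2.73], [-2.68, 2.68]. Speed limits (rad/s): [2.57, 2.57, 3.14, 3.14, 3.14, 3.14].

## Interface

Orientations are given as [roll, pitch, yaw] about the fixed x, y, z axes, in that order (R = Rz(yaw) Ry(pitch) Rx(roll)).
In Python, from workcell import state, camera, camera_model, finish_job, find_in, tcp_to_grasp gives the robot as it stands.
- The arm moves only by the tool servo_tool, never from a script. Its argument "rows" is a list of rows, each an object of numbers: "grip": the closure, from 0 (fully open) to 1 (shut); "tx", "ty", "tz": the shift along the tool's x, y, z in cm; "wx", "wy", "wz": the turn, a rotation vector about the tool's x, y, z in rad. A call has 1 to 20 rows; each row shifts and turns the commanded pose from where the row before left it, along the tool's axes as they then stand; what a row does not reach is not made up. A row lasts 1/8 s, in which the tool goes at most 62.5 mm and 10.7 degrees, less where a joint would pass 70% of its speed; a pose out of reach is approached as far as the arm can. A call with a gripper value outside its range is refused whole. The fingers move at their own pace and stop on an object; "squeeze" is the grip in N (left out, the last holds). Time passes only in rows, so rows that do not move let the fingers close. It gives the time, the measured TCP pose, the force, the opening and the grip force at its end, in the units of the state.
- state(): the state, without advancing time (a new reading comes with each control period).
- camera(name): name is "side" or "top" or "wrist"; returns the picture (384x512x3 uint8, red, green, blue); there is no depth.
- camera_model(name): a dict with "fx", "fy", "cx", "cy" (pixels), "origin" and "attitude" of the camera in the world. Camera axes: x right, y up, looking along -z (the intrinsics and any distortion apply to the point x, -y, -z); pixel columns grow to the right and rows downward; lengths in m; the calibration is good to about 2 mm. A picture is of the moment at which its call begins: read the wrist's pose just before it. camera_model takes no time and is no camera call; for the wrist camera it gives the pose at the moment of the call.
- finish_job(): hands the job in; it is judged then, once.
Trained networks look in the newest picture that a camera, given by its name, has taken for a name from the list of things; names that differ only in an ending like _2 or _b are one class to them, and where a whole thing is asked for, a point or a joint stands for the part that bears it (a point fixed in the world has none). Each returns a list of dicts, best first, with "p" (0 to 1); they miss things now and then, are a little off and sometimes report something else, mostly with a low value. They report only what shows in the picture. A call takes as long as a camera call.
- find_in(name, camera): "centre" ([x, y, z] in m, in the coordinates of the camera as it stood for that picture, good to about 4 mm: the middle of the surface that is visible of it).
The state is a dict: "time": time; "joints": joint angles; "dq": joint speeds; "joint_torque": joint torques, N m; "tcp_pos": TCP position; "ee_rot": TCP orientation; "ft_force": force on the tool from outside, world axes, zero at the start; "torque": the same for the moment, N m; "width": finger opening in m; "grip_force": force on a finger pad.
Only numpy, scipy, OpenCV 4.12 (cv2) and the standard library are available. Lean on these libraries where they do the work, as an engineer would, in place of code of your own. Each camera call takes 0.05 s, during which the arm holds its last target. There are 200 camera calls.

## Working session

There is one attempt and no reset: what is moved stays moved. The work goes in short steps, Python scripts to look and compute and a tool call to move; the robot and the scene stay as the last step left them, time stands still between calls to the robot, and variables do not carry over. Pictures are saved under pics/ and viewed, at most 10 in all, crops included, and the job is handed in when it is done.

Besides the shell and the picture viewer there is one more tool, called as name(argument=value, ...), one argument or row to a line, values as JSON. servo_tool: Moves the arm, as the interface text tells. Its arguments: {"type":"object","properties":{"rows":{"type":"array"},"squeeze":{"type":"number"}},"required":["rows"]}

```bash
mkdir -p pics; ls
cat > h.py <<'E'
import numpy as np, cv2
from workcell import *
from scipy.spatial.transform import Rotation as R
def cm(n):
    m=camera_model(n); return m
def Rm(m):
    a=np.array(m["attitude"],float)
    if a.shape==(3,3): return a
    return R.from_euler('xyz',a).as_matrix() if a.size==3 else R.from_quat(a).as_matrix()
def toworld(m,p): return np.array(m["origin"])+Rm(m)@np.array(p)
E
python3 - <<'E'
from h import *
s=state(); print({k:np.round(v,3).tolist() for k,v in s.items()}); print(tcp_to_grasp)
for n in ("top","side"):
    m=camera_model(n); print(n,m)
    im=camera(n); cv2.imwrite(f"pics/{n}0.png",im[:,:,::-1])
    for t in ("press","plate","bar_1","tin","pliers","hammer"):
        for d in find_in(t,n)[:6]: print(t,round(d["p"],2),np.round(d["centre"],3),np.round(toworld(m,d["centre"]),3))
E
```

```text
pics
{'time': 0.0, 'joints': [-1.326, 0.308, 1.508, -0.0, 1.328, -0.073], 'dq': [-0.0, 0.0, 0.0, -0.001, -0.001, 0.0], 'joint_torque': [0.002, -45.754, -25.191, 0.0, 0.013, 0.0], 'tcp_pos': [0.18, -0.545, 0.23], 'ee_rot': [-3.14, -0.0, 0.319], 'ft_force': [0.554, -0.083, -0.788], 'torque': [-0.011, 0.007, 0.001], 'grip_force': 0.0, 'width': 0.086}
0.0187
top {'fx': 370.0672448695955, 'fy': 370.0672448695955, 'cx': 249.09081384828875, 'cy': 191.7632583895672, 'origin': array([ 0.4342967 , -0.08337118,  0.90934075]), 'attitude': array([ 0.09838037, -0.00808191, -1.56324669])}
press 0.69 [ 0.007  0.031 -0.881] [ 0.552 -0.096  0.036]
plate 0.98 [ 0.006  0.08  -0.868] [ 0.599 -0.095  0.054]
bar_1 0.66 [ 0.064  0.146 -0.83 ] [ 0.661 -0.152  0.098]
bar_1 0.55 [ 0.069  0.023 -0.814] [ 0.538 -0.159  0.102]
bar_1 0.48 [-0.057  0.141 -0.83 ] [ 0.656 -0.031  0.096]
bar_1 0.45 [-0.051  0.02  -0.817] [ 0.535 -0.038  0.098]
tin 0.62 [-0.168  0.025 -0.894] [0.546 0.079 0.021]
pliers 0.81 [ 0.18   0.042 -0.911] [ 0.567 -0.269  0.008]
pliers 0.33 [-0.052  0.021 -0.818] [ 0.535 -0.037  0.097]
hammer 0.
[... 249 characters left out ...]
651, 0.59167181]), 'attitude': array([ 1.03982245, -0.00369938, -2.75657834])}
press 0.8 [-0.022 -0.079 -0.998] [ 0.562 -0.031  0.018]
plate 0.6 [-0.04  -0.019 -1.033] [ 0.602 -0.08   0.052]
plate 0.37 [ 0.118 -0.086 -0.988] [ 0.428 -0.071  0.018]
bar_1 0.77 [-0.107  0.002 -0.982] [ 0.651 -0.023  0.096]
bar_1 0.72 [-0.062  0.051 -1.082] [ 0.651 -0.144  0.088]
bar_1 0.65 [ 0.048  0.032 -1.046] [ 0.534 -0.146  0.09 ]
bar_1 0.64 [ 0.005 -0.024 -0.95 ] [ 0.532 -0.028  0.09 ]
tin 0.91 [-0.048 -0.136 -0.894] [0.541 0.09  0.022]
pliers 0.5 [ 0.083  0.034 -1.215] [ 0.557 -0.297  0.006]
pliers 0.48 [ 0.003 -0.02  -0.948] [ 0.535 -0.028  0.095]
hammer 0.58 [ 0.119 -0.085 -0.984] [ 0.426 -0.07   0.021]
```

Run:
```python
from h import *
im=cv2.imread("pics/top0.png"); c=im[90:270,160:340]; cv2.imwrite("pics/top0c.png",cv2.resize(c,(600,600),interpolation=cv2.INTER_CUBIC))
im=cv2.imread("pics/side0.png"); c=im[60:330,120:480]; cv2.imwrite("pics/side0c.png",cv2.resize(c,(800,600),interpolation=cv2.INTER_CUBIC))
```

```text
(no output)
```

View pics/top0.png

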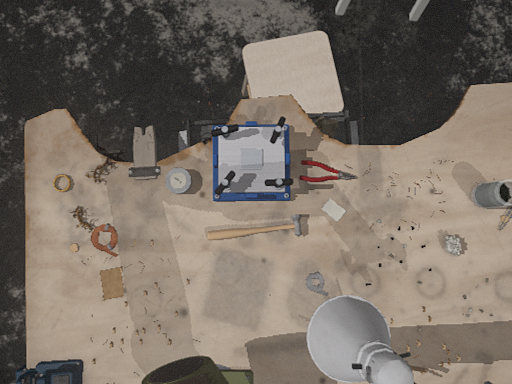

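View pics/top0c.png

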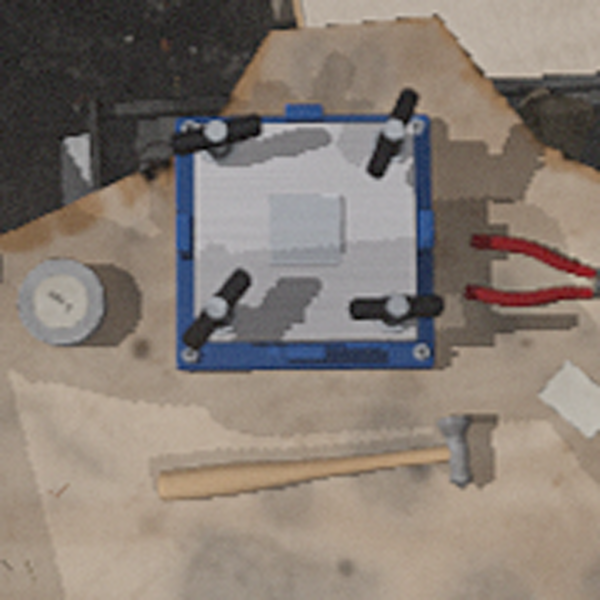

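View pics/side0c.png

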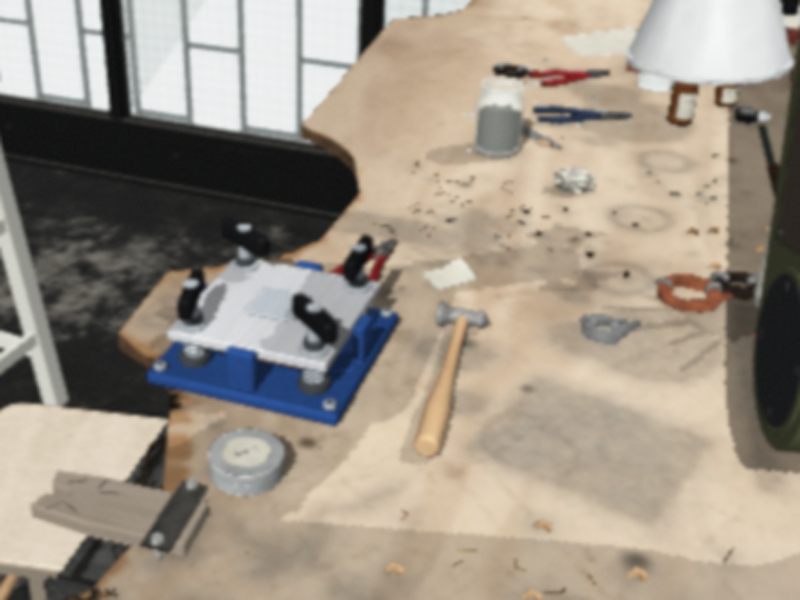

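The top crop shows the press almost square to the robot, with hubs at crop px s1 (218,308), s2 (397,307), s3 (394,133) and s4 (217,133). The tin is on the left, the pliers on the right and the hammer in front. The side view agrees with this. I'll triangulate next, then plan a wrist view.

```bash
cat >> h.py <<'E'
def ray(m,u,v):
    d=np.array([(u-m["cx"])/m["fx"],-(v-m["cy"])/m["fy"],-1.]); return np.array(m["origin"]),Rm(m)@d
def atz(m,u,v,z):
    o,d=ray(m,u,v); return o+d*(z-o[2])/d[2]
def proj(m,P):
    p=Rm(m).T@(np.array(P)-m["origin"]); return np.array([m["cx"]+m["fx"]*p[0]/-p[2], m["cy"]-m["fy"]*p[1]/-p[2]])
E
python3 - <<'E'
from h import *
m=camera_model("top"); f=lambda x,y:(160+x*.3,90+y*.3)
for n,c,a,b in [(1,(218,308),(188,345),(247,272)),(2,(397,307),(352,308),(441,305)),(3,(394,133),(378,174),(408,92)),(4,(217,133),(175,143),(260,122))]:
    A=atz(m,*f(*a),.096);B=atz(m,*f(*b),.096);d=B-A
    print(n,np.round(atz(m,*f(*c),.099),4),np.round((A+B)/2,4),round(np.arctan2(d[1],d[0]),3),np.linalg.norm(d))
w=camera_model("wrist"); s=state(); Rt=R.from_euler('xyz',s["ee_rot"]).as_matrix()
print(w, Rt.T@(w["origin"]-s["tcp_pos"]), Rt.T@Rm(w))
E
```

```text
1 [ 0.5346 -0.0369  0.099 ] [ 0.5347 -0.0365  0.096 ] -0.664 0.06241361838288536
2 [ 0.5363 -0.1554  0.099 ] [ 0.537  -0.1553  0.096 ] -1.528 0.05925534487422458
3 [ 0.654  -0.1534  0.099 ] [ 0.6549 -0.1531  0.096 ] -0.343 0.060184769225371075
4 [ 0.6529 -0.0346  0.099 ] [ 0.654  -0.0348  0.096 ] -1.313 0.05894522364995932
{'fx': 300.71930649834127, 'fy': 300.71930649834127, 'cx': 255.0848183409867, 'cy': 188.30353046818723, 'origin': array([ 0.24947238, -0.52262853,  0.37403731]), 'attitude': array([-2.86444206e-01,  2.07252554e-04, -1.25168375e+00])} [ 0.07311074 -0.0005228  -0.14270144] [[ 3.27373584e-04  9.59249193e-01  2.82561283e-01]
 [ 9.99999913e-01 -3.87039641e-04  1.55342968e-04]
 [ 2.58375034e-04  2.82561207e-01 -9.59249236e-01]]
```

servo_tool(
  rows=[
    {"tx": 2,"ty": -1.1},
    {"tx": 3.8,"ty": -2.1},
    {"tx": 3.9,"ty": -2.2},
    {"tx": 3.9,"ty": -2.2},
    {"tx": 3.9,"ty": -2.2},
    {"tx": 3.9,"ty": -2.2},
    {"tx": 3.9,"ty": -2.2},
    {"tx": 3.9,"ty": -2.2},
    {"tx": 3.9,"ty": -2.2},
    {"tx": 3.9,"ty": -2.2},
    {"tx": 3.9,"ty": -2.2},
    {"tx": 3.9,"ty": -2.2},
    {"tx": 3.8,"ty": -2.1},
    {"tx": 3,"ty": -1.6},
    {"tx": 1.9,"ty": -1.0},
    {},
    {},
  ],
)

```text
schema error: expected keys grip, tx, ty, tz, wx, wy, wz
```

Run:
```python
from h import *
m=camera_model("wrist"); im=camera("wrist"); cv2.imwrite("pics/w1.png",im[:,:,::-1])
import pickle; pickle.dump(m,open("w1.pkl","wb"))
for d in find_in("bar_1","wrist")[:6]: print(round(d["p"],2),np.round(toworld(m,d["centre"]),4),np.round(proj(m,toworld(m,d["centre"]))))
print(state()["time"],state()["tcp_pos"])
```

```text
0.8 [ 0.18017763 -0.5460431   0.23136368]
```

View pics/w1.png

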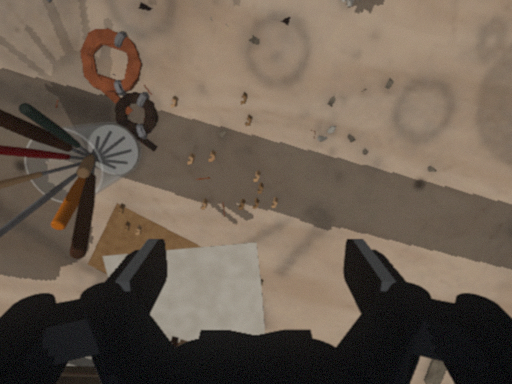

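The wrist picture was taken at the start pose because the move was refused: every row needs all its keys. It shows the fingers hiding the bottom of the frame (v>240) and a pen cup at the left, around (60,165). I'll go forward first to stay clear of the cup.

servo_tool(
  rows=[
    {"grip": 0,"tx": 2,"ty": 0.65,"tz": -1,"wx": 0,"wy": 0,"wz": 0},
    {"grip": 0,"tx": 4,"ty": 1.3,"tz": -1,"wx": 0,"wy": 0,"wz": 0},
    {"grip": 0,"tx": 4,"ty": 1.3,"tz": -1,"wx": 0,"wy": 0,"wz": 0},
    {"grip": 0,"tx": 4,"ty": 1.3,"tz": 0,"wx": 0,"wy": 0,"wz": 0},
    {"grip": 0,"tx": 4,"ty": 1.3,"tz": 0,"wx": 0,"wy": 0,"wz": 0},
    {"grip": 0,"tx": 4,"ty": 1.3,"tz": 0,"wx": 0,"wy": 0,"wz": 0},
    {"grip": 0,"tx": 2.7,"ty": -1.2,"tz": 0,"wx": 0,"wy": 0,"wz": 0},
    {"grip": 0,"tx": 2.6,"ty": -3.8,"tz": 0,"wx": 0,"wy": 0,"wz": 0},
    {"grip": 0,"tx": 2.6,"ty": -3.8,"tz": 0,"wx": 0,"wy": 0,"wz": 0},
    {"grip": 0,"tx": 2.6,"ty": -3.8,"tz": 0,"wx": 0,"wy": 0,"wz": 0},
    {"grip": 0,"tx": 2.6,"ty": -3.8,"tz": 0,"wx": 0,"wy": 0,"wz": 0},
    {"grip": 0,"tx": 2.6,"ty": -3.8,"tz": 0,"wx": 0,"wy": 0,"wz": 0},
    {"grip": 0,"tx": 2.6,"ty": -3.8,"tz": 0,"wx": 0,"wy": 0,"wz": 0},
    {"grip": 0,"tx": 2.6,"ty": -3.8,"tz": 0,"wx": 0,"wy": 0,"wz": 0},
    {"grip": 0,"tx": 2.6,"ty": -3.8,"tz": 0,"wx": 0,"wy": 0,"wz": 0},
    {"grip": 0,"tx": 2.6,"ty": -3.8,"tz": 0,"wx": 0,"wy": 0,"wz": 0},
    {"grip": 0,"tx": 2.0,"ty": -2.8,"tz": 0,"wx": 0,"wy": 0,"wz": 0},
    {"grip": 0,"tx": 0.9,"ty": -1.3,"tz": 0,"wx": 0,"wy": 0,"wz": 0},
    {"grip": 0,"tx": 0,"ty": 0,"tz": 0,"wx": 0,"wy": 0,"wz": 0},
    {"grip": 0,"tx": 0,"ty": 0,"tz": 0,"wx": 0,"wy": 0,"wz": 0},
  ],
)

```text
time: 3.3
tcp_pos: [0.563, -0.0799, 0.2614]
ee_rot: [3.141, 0.0, 0.318]
ft_force: [0.8, -0.5, -0.1]
width: 0.0856
grip_force: 0.0
```

```bash
cat > look.py <<'E'
import sys,pickle
from h import *
n=sys.argv[1]
m=camera_model("wrist"); im=camera("wrist"); cv2.imwrite(f"pics/{n}.png",im[:,:,::-1])
pickle.dump(m,open(n+".pkl","wb"))
for d in find_in("bar_1","wrist")[:6]: print(round(d["p"],2),np.round(toworld(m,d["centre"]),4),np.round(proj(m,toworld(m,d["centre"]))))
s=state(); print(s["time"],s["tcp_pos"],s["ee_rot"],np.round(s["joints"],3),np.round(s["torque"],3))
E
python3 look.py w2
```

```text
0.89 [ 0.6641 -0.1473  0.1009] [355.  98.]
0.74 [ 0.5455 -0.1549  0.096 ] [316. 208.]
0.67 [ 0.6585 -0.0334  0.0996] [241.  64.]
0.66 [ 0.5446 -0.0359  0.0994] [210. 176.]
3.4 [ 0.56288289 -0.08022662  0.26132853] [3.14123220e+00 3.03334313e-04 3.17188721e-01] [-0.216  0.277  1.473 -0.     1.392  1.038] [ 0.011  0.027 -0.041]
```

View pics/w2.png

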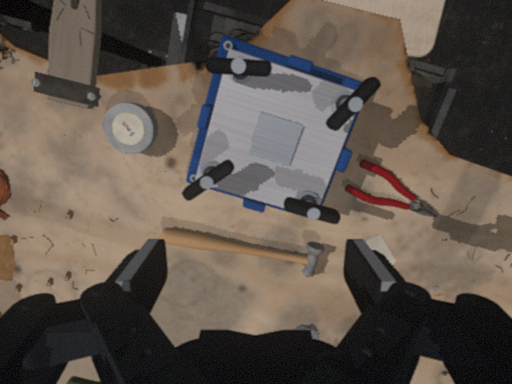

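The wrist view shows all four bars clearly: s1 (209,178), s2 (312,209), s3 (354,103), s4 (240,67). I'll turn to screw 1's heading and take a second view.

servo_tool(
  rows=[
    {"grip": 0,"tx": 0,"ty": 0,"tz": 0,"wx": 0,"wy": 0,"wz": -0.18},
    {"grip": 0,"tx": 0,"ty": 0,"tz": 0,"wx": 0,"wy": 0,"wz": -0.18},
    {"grip": 0,"tx": 0,"ty": 0,"tz": 0,"wx": 0,"wy": 0,"wz": -0.18},
    {"grip": 0,"tx": 0,"ty": 0,"tz": 0,"wx": 0,"wy": 0,"wz": -0.18},
    {"grip": 0,"tx": 0,"ty": 0,"tz": 0,"wx": 0,"wy": 0,"wz": -0.18},
    {"grip": 0,"tx": 0,"ty": 0,"tz": 0,"wx": 0,"wy": 0,"wz": -0.18},
    {"grip": 0,"tx": 0,"ty": 0,"tz": 0,"wx": 0,"wy": 0,"wz": -0.18},
    {"grip": 0,"tx": 0,"ty": 0,"tz": 0,"wx": 0,"wy": 0,"wz": -0.18},
    {"grip": 0,"tx": 0,"ty": 0,"tz": 0,"wx": 0,"wy": 0,"wz": -0.18},
    {"grip": 0,"tx": 0,"ty": 0,"tz": 0,"wx": 0,"wy": 0,"wz": -0.18},
    {"grip": 0,"tx": 0,"ty": 0,"tz": 0,"wx": 0,"wy": 0,"wz": -0.18},
    {"grip": 0,"tx": 0,"ty": 0,"tz": 0,"wx": 0,"wy": 0,"wz": -0.18},
    {"grip": 0,"tx": -3.6,"ty": 0.6,"tz": 0,"wx": 0,"wy": 0,"wz": 0},
    {"grip": 0,"tx": -3.6,"ty": 0.6,"tz": 0,"wx": 0,"wy": 0,"wz": 0},
    {"grip": 0,"tx": 0,"ty": 0,"tz": 0,"wx": 0,"wy": 0,"wz": 0},
    {"grip": 0,"tx": 0,"ty": 0,"tz": 0,"wx": 0,"wy": 0,"wz": 0},
  ],
)

```text
time: 5.4
tcp_pos: [0.6264, -0.1146, 0.2608]
ee_rot: [-3.141, -0.002, 2.477]
ft_force: [-0.3, 0.0, 0.3]
width: 0.0858
grip_force: 0.0
```

```bash
python3 look.py w3
cat > bars.py <<'E'
import sys,pickle
from h import *
# dark-blob fit of each bar in a wrist picture; returns axis ends in px
C={1:(.5346,-.0365),2:(.5366,-.1553),3:(.6545,-.1533),4:(.6535,-.0347)}
def fit(n,z=.092,C=C,zz=None):
    m=pickle.load(open(n+".pkl","rb")); im=cv2.imread(f"pics/{n}.png"); out={}
    dark=(im.max(2)<62).astype(np.uint8)
    for k,c in C.items():
        ring=np.array([proj(m,[c[0]+.04*np.cos(a),c[1]+.04*np.sin(a),z]) for a in np.linspace(0,6.28,30)])
        mk=np.zeros_like(dark); cv2.fillPoly(mk,[ring.astype(np.int32)],1)
        # keep blob nearest centre, close the bright cap
        b=cv2.morphologyEx(dark*mk,cv2.MORPH_CLOSE,np.ones((13,13),np.uint8))
        b=cv2.morphologyEx(b,cv2.MORPH_OPEN,np.ones((5,5),np.uint8))
        nn,lab,st,ce=cv2.connectedComponentsWithStats(b)
        if nn<2: continue
        j=1+np.argmax(st[1:,4]); ys,xs=np.nonzero(lab==j)
        (cx,cy),(w,h),a=cv2.minAreaRect(np.stack([xs,ys],1).astype(np.float32))
        P=np.array([atz(m,x,y,z) for x,y in zip(xs,ys)])[:,:2]
        e,v=np.linalg.eigh(np.cov(P.T)); d=v[:,1]
        out[k]=dict(px=(cx,cy),wh=(max(w,h),min(w,h)),xy=P.mean(0),yaw=np.arctan2(d[1],d[0])%np.pi,n=len(xs))
    return m,out
if __name__=="__main__":
    R_=[fit(n) for n in sys.argv[1:]]
    for n,(m,o) in zip(sys.argv[1:],R_):
        for k,d in o.items(): print(n,k,np.round(d["px"],1),np.round(d["wh"],1),np.round(d["xy"],4),round(d["yaw"],3),d["n"])
    if len(R_)==2:
        (ma,a),(mb,b)=R_
        for k in a:
            if k in b:
                A=[];Bv=[]
                for m,o in ((ma,a),(mb,b)):
                    q,d=ray(m,*o[k]["px"]); d/=np.linalg.norm(d); M=np.eye(3)-np.outer(d,d); A.append(M);Bv.append(M@q)
                X=np.linalg.solve(sum(A),sum(Bv)); print("tri",k,np.round(X,4))
E
python3 bars.py w2 w3
```

```text
0.82 [ 0.5435 -0.1511  0.0985] [174. 130.]
0.77 [ 0.6542 -0.0319  0.0978] [335. 144.]
0.74 [ 0.5671 -0.2664  0.0081] [140. 190.]
0.7 [ 0.5403 -0.0316  0.095 ] [267.  48.]
0.59 [ 0.6575 -0.146   0.0983] [249. 211.]
5.5 [ 0.62615219 -0.11390904  0.26124737] [-3.14122890e+00 -9.95493104e-04  2.47823611e+00] [-0.246  0.374  1.325  0.     1.444 -1.154] [ 0.035  0.061 -0.017]
w2 1 [206.8 178.1] [57.7 16.9] [ 0.5392 -0.0339] 2.489 732
w2 2 [312.3 206.8] [56.3 20.2] [ 0.5425 -0.1511] 1.582 782
w2 3 [350.4 100.5] [67.8 23.8] [ 0.6602 -0.149 ] 2.691 1074
w2 4 [234.5  51.5] [71. 53.] [ 0.6653 -0.022 ] 1.732 2324
w3 1 [262.   66.5] [29. 14.] [ 0.5499 -0.0441] 2.505 378
w3 2 [172.4 127.8] [60.3 15.2] [ 0.54   -0.1526] 1.609 777
w3 3 [246.1 211. ] [54.3 12.9] [ 0.6572 -0.1495] 2.706 605
w3 4 [344.4 147.3] [69.  48.3] [ 0.6636 -0.0243] 2.021 2354
tri 1 [ 0.5534 -0.0424  0.138 ]
tri 2 [ 0.5381 -0.1589  0.069 ]
tri 3 [ 0.6637 -0.1548  0.0682]
tri 4 [ 0.67   -0.0228  0.0757]
```

View pics/w3.png

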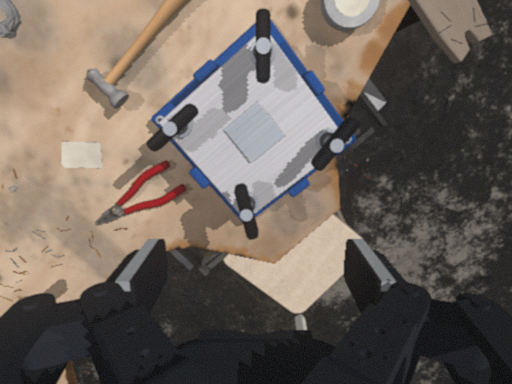

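The second view has the caps at about s1 (263,45), s2 (172,128), s3 (246,214) and s4 (337,146). A zoomed montage will give me the caps and headings precisely.

Run:
```python
from h import *
rows=[]
for n,cs in (("w2",[(209,178),(313,209),(354,103),(240,67)]),("w3",[(263,45),(172,128),(246,214),(337,146)])):
    im=cv2.imread(f"pics/{n}.png"); r=[]
    for u,v in cs: r.append(cv2.copyMakeBorder(cv2.resize(im[v-32:v+32,u-32:u+32],(192,192),interpolation=cv2.INTER_CUBIC),4,4,4,4,cv2.BORDER_CONSTANT,value=(0,255,0)))
    rows.append(np.hstack(r))
cv2.imwrite("pics/mont.png",cv2.convertScaleAbs(np.vstack(rows),alpha=1.6,beta=10))
```

```text
(no output)
```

View pics/mont.png

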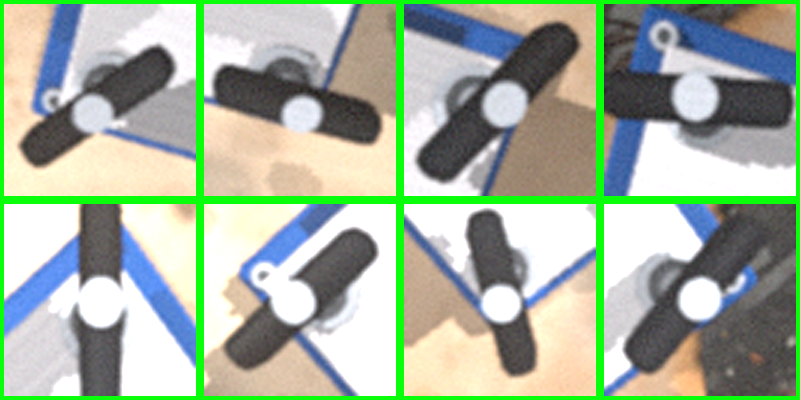

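```bash
cat > pose.py <<'E'
import pickle
from h import *
from scipy.optimize import least_squares
c={"w2":[(209,178),(313,209),(354,103),(240,67)],"w3":[(263,45),(172,128),(246,214),(337,146)]}
cap={"w2":[(94,113),(302,115),(504,104),(696,97)],"w3":[(101,302),(294,302),(502,303),(701,300)]}
ends={"w2":[(37,155,158,60),(233,84,361,124),(438,163,559,42),(606,92,775,107)],"w3":[(101,210,101,396),(245,347,357,248),(487,227,518,358),(644,354,740,235)]}
def px(n,k,x,y): return ((x-200*k-4)/3-32+c[n][k][0]-.33,(y-(4 if n=="w2" else 204))/3-32+c[n][k][1]-.33)
M={n:pickle.load(open(n+".pkl","rb")) for n in c}
Mt=camera_model("top"); tp=[(160+x*.3-.35,90+y*.3-.35) for x,y in [(218,308),(397,307),(394,133),(217,133)]]
Q=np.array([(-.06,.06),(-.06,-.06),(.06,-.06),(.06,.06)])
def pts(p):
    a=p[3]; return np.c_[Q@np.array([[np.cos(a),np.sin(a)],[-np.sin(a),np.cos(a)]])+p[:2],np.full(4,p[2])]
def res(p,per=False):
    P=pts(p); r=[]
    for n in M: r+=[(proj(M[n],P[k])-px(n,k,*cap[n][k])) for k in range(4)]
    r+=[.4*(proj(Mt,P[k])-tp[k]) for k in range(4)]
    return np.concatenate(r)
s=least_squares(res,[.595,-.095,.1,0]); print(np.round(s.x,4)); print(np.round(res(s.x).reshape(3,4,2),1).tolist())
print(np.round(pts(s.x),4))
for n in M:
    for k in range(4):
        x0,y0,x1,y1=ends[n][k]; A=atz(M[n],*px(n,k,x0,y0),.09);B=atz(M[n],*px(n,k,x1,y1),.09);d=B-A
        print(n,k+1,round(np.arctan2(d[1],d[0])%np.pi,3))
for k in range(4):
    A=[];b=[]
    for n in M:
        o,d=ray(M[n],*px(n,k,*cap[n][k])); d/=np.linalg.norm(d); m=np.eye(3)-np.outer(d,d);A.append(m);b.append(m@o)
    print(k+1,np.round(np.linalg.solve(sum(A),sum(b)),4))
E
python3 pose.py
```

```text
[ 0.5981 -0.0925  0.0973  0.0203]
[[[-0.3, 0.0], [-0.3, -0.4], [0.3, -0.0], [-0.3, -0.3]], [[-0.3, 0.2], [-0.2, -0.1], [-0.4, 0.2], [-0.5, -0.4]], [[-0.4, -0.2], [-0.2, -0.4], [-0.3, -0.7], [-0.4, -0.5]]]
[[ 0.5369 -0.0338  0.0973]
 [ 0.5393 -0.1537  0.0973]
 [ 0.6593 -0.1513  0.0973]
 [ 0.6569 -0.0313  0.0973]]
w2 1 2.554
w2 2 1.573
w2 3 2.702
w2 4 1.807
w3 1 2.485
w3 2 1.59
w3 3 2.688
w3 4 1.845
1 [ 0.537  -0.0338  0.0974]
2 [ 0.5399 -0.153   0.1004]
3 [ 0.6591 -0.1506  0.0985]
4 [ 0.6564 -0.0319  0.1012]
```

servo_tool(
  rows=[
    {"grip": 0.5,"tx": 2.0,"ty": 0.2,"tz": 0,"wx": 0,"wy": 0,"wz": -0.02},
    {"grip": 0.5,"tx": 3,"ty": 0.2,"tz": 0,"wx": 0,"wy": 0,"wz": 0},
    {"grip": 0.5,"tx": 3,"ty": 0.2,"tz": 1,"wx": 0,"wy": 0,"wz": 0},
    {"grip": 0.5,"tx": 3,"ty": 0.2,"tz": 3,"wx": 0,"wy": 0,"wz": 0},
    {"grip": 0.5,"tx": 1,"ty": 0,"tz": 3,"wx": 0,"wy": 0,"wz": 0},
    {"grip": 0.5,"tx": 0,"ty": 0,"tz": 4,"wx": 0,"wy": 0,"wz": 0},
    {"grip": 0.5,"tx": 0,"ty": 0,"tz": 4,"wx": 0,"wy": 0,"wz": 0},
    {"grip": 0.5,"tx": 0,"ty": 0,"tz": 3,"wx": 0,"wy": 0,"wz": 0},
    {"grip": 0.5,"tx": 0,"ty": 0,"tz": 1.1,"wx": 0,"wy": 0,"wz": 0},
    {"grip": 0.5,"tx": 0,"ty": 0,"tz": 0,"wx": 0,"wy": 0,"wz": 0},
  ],
)

```text
time: 6.75
tcp_pos: [0.5358, -0.035, 0.0704]
ee_rot: [-3.141, -0.001, 2.499]
ft_force: [-0.1, 0.1, 0.3]
width: 0.0428
grip_force: 0.0
```

servo_tool(
  squeeze=100,
  rows=[
    {"grip": 0.7,"tx": 0,"ty": 0.15,"tz": 0,"wx": 0,"wy": 0,"wz": 0},
    {"grip": 1,"tx": 0,"ty": 0,"tz": 0,"wx": 0,"wy": 0,"wz": 0},
    {"grip": 1,"tx": 0,"ty": 0,"tz": 0,"wx": 0,"wy": 0,"wz": 0},
    {"grip": 1,"tx": 0,"ty": 0,"tz": 0,"wx": 0,"wy": 0,"wz": 0},
    {"grip": 1,"tx": 0,"ty": 0,"tz": 0,"wx": 0,"wy": 0,"wz": 0},
  ],
)

```text
time: 7.38
tcp_pos: [0.5374, -0.0355, 0.0721]
ee_rot: [-3.14, 0.003, 2.499]
ft_force: [-4.2, -4.2, 5.8]
width: 0.0123
grip_force: 97.6
```

```bash
cat > st.py <<'E'
from h import *
s=state(); print({k:np.round(s[k],4).tolist() for k in ("time","tcp_pos","ee_rot","ft_force","torque","width","grip_force")}, "q6",round(s["joints"][5],2))
E
python3 st.py
```

```text
{'time': 7.375, 'tcp_pos': [0.5374, -0.0355, 0.0721], 'ee_rot': [-3.1405, 0.0027, 2.4992], 'ft_force': [-4.2463, -4.2051, 5.8166], 'torque': [-0.71, 0.4779, -0.0441], 'width': 0.0123, 'grip_force': 97.6441} q6 -1.07
```

servo_tool(
  rows=[
    {"grip": 1,"tx": 0,"ty": 0,"tz": 0,"wx": 0,"wy": 0,"wz": 0.1},
    {"grip": 1,"tx": 0,"ty": 0,"tz": 0.05,"wx": 0,"wy": 0,"wz": 0.16},
    {"grip": 1,"tx": 0,"ty": 0,"tz": 0.05,"wx": 0,"wy": 0,"wz": 0.16},
    {"grip": 1,"tx": 0,"ty": 0,"tz": 0.05,"wx": 0,"wy": 0,"wz": 0.16},
    {"grip": 1,"tx": 0,"ty": 0,"tz": 0.05,"wx": 0,"wy": 0,"wz": 0.16},
    {"grip": 1,"tx": 0,"ty": 0,"tz": 0.05,"wx": 0,"wy": 0,"wz": 0.16},
    {"grip": 1,"tx": 0,"ty": 0,"tz": 0,"wx": 0,"wy": 0,"wz": 0},
  ],
)

```text
time: 8.25
tcp_pos: [0.5361, -0.0361, 0.0695]
ee_rot: [-3.141, 0.004, 1.599]
ft_force: [-5.3, -6.9, 7.7]
width: 0.012
grip_force: 98.1
```

```bash
python3 st.py
```

```text
{'time': 8.25, 'tcp_pos': [0.5361, -0.0361, 0.0695], 'ee_rot': [-3.1406, 0.0037, 1.5988], 'ft_force': [-5.3256, -6.9397, 7.7357], 'torque': [-1.2961, 0.7891, -0.1405], 'width': 0.012, 'grip_force': 98.0964} q6 -0.17
```

servo_tool(
  rows=[
    {"grip": 0.5,"tx": 0,"ty": 0,"tz": 0,"wx": 0,"wy": 0,"wz": 0},
    {"grip": 0.5,"tx": 0,"ty": 0,"tz": 0,"wx": 0,"wy": 0,"wz": 0},
    {"grip": 0.5,"tx": 0,"ty": 0,"tz": 0,"wx": 0,"wy": 0,"wz": 0},
    {"grip": 0.5,"tx": 0,"ty": 0,"tz": -3.0,"wx": 0,"wy": 0,"wz": 0},
    {"grip": 0.5,"tx": 0,"ty": 0,"tz": -4.0,"wx": 0,"wy": 0,"wz": 0},
    {"grip": 0.5,"tx": -2.3,"ty": 2.2,"tz": 0,"wx": 0,"wy": 0,"wz": 0},
    {"grip": 0.5,"tx": -4,"ty": 3.8,"tz": 0,"wx": 0,"wy": 0,"wz": 0},
    {"grip": 0.5,"tx": -4,"ty": 3.8,"tz": 0,"wx": 0,"wy": 0,"wz": 0},
    {"grip": 0.5,"tx": -2,"ty": 2,"tz": 0,"wx": 0,"wy": 0,"wz": 0},
    {"grip": 0.5,"tx": 0,"ty": 0,"tz": 0,"wx": 0,"wy": 0,"wz": -0.18},
    {"grip": 0.5,"tx": 0,"ty": 0,"tz": 0,"wx": 0,"wy": 0,"wz": -0.18},
    {"grip": 0.5,"tx": 0,"ty": 0,"tz": 0,"wx": 0,"wy": 0,"wz": -0.18},
    {"grip": 0.5,"tx": 0,"ty": 0,"tz": 0,"wx": 0,"wy": 0,"wz": -0.18},
    {"grip": 0.5,"tx": 0,"ty": 0,"tz": 0,"wx": 0,"wy": 0,"wz": -0.18},
    {"grip": 0.5,"tx": 0,"ty": 0,"tz": 0,"wx": 0,"wy": 0,"wz": -0.18},
    {"grip": 0.5,"tx": 0,"ty": 0,"tz": 0,"wx": 0,"wy": 0,"wz": 0},
    {"grip": 0.5,"tx": 0,"ty": 0,"tz": 0,"wx": 0,"wy": 0,"wz": 0},
  ],
)

```text
time: 10.38
tcp_pos: [0.6586, -0.1535, 0.1377]
ee_rot: [3.142, -0.0, 2.676]
ft_force: [0.0, -0.5, 0.2]
width: 0.0427
grip_force: 0.0
```

servo_tool(
  rows=[
    {"grip": 0.5,"tx": 0,"ty": 0,"tz": 3.0,"wx": 0,"wy": 0,"wz": -0.02},
    {"grip": 0.5,"tx": 0,"ty": 0,"tz": 2.5,"wx": 0,"wy": 0,"wz": 0},
    {"grip": 0.5,"tx": 0,"ty": 0,"tz": 1.0,"wx": 0,"wy": 0,"wz": 0},
    {"grip": 0.7,"tx": 0,"ty": 0,"tz": 0,"wx": 0,"wy": 0,"wz": 0},
    {"grip": 1,"tx": 0,"ty": 0,"tz": 0,"wx": 0,"wy": 0,"wz": 0},
    {"grip": 1,"tx": 0,"ty": 0,"tz": 0,"wx": 0,"wy": 0,"wz": 0},
    {"grip": 1,"tx": 0,"ty": 0,"tz": 0,"wx": 0,"wy": 0,"wz": 0},
    {"grip": 1,"tx": 0,"ty": 0,"tz": 0,"wx": 0,"wy": 0,"wz": 0},
  ],
)

```text
time: 11.38
tcp_pos: [0.6595, -0.1532, 0.0738]
ee_rot: [3.14, 0.002, 2.699]
ft_force: [2.0, 5.2, 2.4]
width: 0.0116
grip_force: 98.3
```

```bash
python3 st.py
```

```text
{'time': 11.375, 'tcp_pos': [0.6595, -0.1532, 0.0738], 'ee_rot': [3.1404, 0.0018, 2.6989], 'ft_force': [1.9926, 5.1654, 2.3642], 'torque': [0.6628, -0.2231, 0.1673], 'width': 0.0116, 'grip_force': 98.3247} q6 -1.42
```

servo_tool(
  rows=[
    {"grip": 1,"tx": 0,"ty": 0,"tz": 0,"wx": 0,"wy": 0,"wz": 0.1},
    {"grip": 1,"tx": 0,"ty": 0,"tz": 0.05,"wx": 0,"wy": 0,"wz": 0.16},
    {"grip": 1,"tx": 0,"ty": 0,"tz": 0.05,"wx": 0,"wy": 0,"wz": 0.16},
    {"grip": 1,"tx": 0,"ty": 0,"tz": 0.05,"wx": 0,"wy": 0,"wz": 0.16},
    {"grip": 1,"tx": 0,"ty": 0,"tz": 0.05,"wx": 0,"wy": 0,"wz": 0.16},
    {"grip": 1,"tx": 0,"ty": 0,"tz": 0.05,"wx": 0,"wy": 0,"wz": 0.16},
    {"grip": 1,"tx": 0,"ty": 0,"tz": 0,"wx": 0,"wy": 0,"wz": 0},
  ],
)

```text
time: 12.25
tcp_pos: [0.6584, -0.154, 0.071]
ee_rot: [-3.142, 0.001, 1.8]
ft_force: [-0.2, 0.7, 4.2]
width: 0.0123
grip_force: 98.5
```

```bash
python3 st.py
```

```text
{'time': 12.25, 'tcp_pos': [0.6584, -0.154, 0.071], 'ee_rot': [-3.1416, 0.0005, 1.8], 'ft_force': [-0.1836, 0.7423, 4.1809], 'torque': [0.2988, 0.3014, -0.0959], 'width': 0.0123, 'grip_force': 98.5458} q6 -0.52
```

servo_tool(
  rows=[
    {"grip": 0.5,"tx": 0,"ty": 0,"tz": 0,"wx": 0,"wy": 0,"wz": 0},
    {"grip": 0.5,"tx": 0,"ty": 0,"tz": 0,"wx": 0,"wy": 0,"wz": 0},
    {"grip": 0.5,"tx": 0,"ty": 0,"tz": 0,"wx": 0,"wy": 0,"wz": 0},
    {"grip": 0.5,"tx": 0,"ty": 0,"tz": -3.0,"wx": 0,"wy": 0,"wz": 0},
    {"grip": 0.5,"tx": 0,"ty": 0,"tz": -4.0,"wx": 0,"wy": 0,"wz": 0},
    {"grip": 0.5,"tx": 0.5,"ty": -2.3,"tz": 0,"wx": 0,"wy": 0,"wz": 0},
    {"grip": 0.5,"tx": 0.8,"ty": -3.8,"tz": 0,"wx": 0,"wy": 0,"wz": 0},
    {"grip": 0.5,"tx": 0.8,"ty": -3.8,"tz": 0,"wx": 0,"wy": 0,"wz": 0},
    {"grip": 0.5,"tx": 0.4,"ty": -1.8,"tz": 0,"wx": 0,"wy": 0,"wz": 0},
    {"grip": 0.5,"tx": 0,"ty": 0,"tz": 0,"wx": 0,"wy": 0,"wz": 0.11},
    {"grip": 0.5,"tx": 0,"ty": 0,"tz": 0,"wx": 0,"wy": 0,"wz": 0.1},
    {"grip": 0.5,"tx": 0,"ty": 0,"tz": 0,"wx": 0,"wy": 0,"wz": 0},
    {"grip": 0.5,"tx": 0,"ty": 0,"tz": 0,"wx": 0,"wy": 0,"wz": 0},
  ],
)

```text
time: 13.88
tcp_pos: [0.539, -0.1558, 0.1403]
ee_rot: [-3.142, 0.0, 1.591]
ft_force: [0.5, -0.2, 0.3]
width: 0.0429
grip_force: 0.0
```

```bash
python3 st.py
```

```text
{'time': 13.875, 'tcp_pos': [0.539, -0.1558, 0.1403], 'ee_rot': [-3.1415, 0.0001, 1.5907], 'ft_force': [0.4902, -0.2132, 0.3122], 'torque': [-0.0201, -0.0361, -0.0191], 'width': 0.0429, 'grip_force': 0.0} q6 -0.38
```

servo_tool(
  rows=[
    {"grip": 0.5,"tx": 0,"ty": 0,"tz": 3.0,"wx": 0,"wy": 0,"wz": 0},
    {"grip": 0.5,"tx": 0,"ty": 0,"tz": 2.7,"wx": 0,"wy": 0,"wz": 0},
    {"grip": 0.5,"tx": 0,"ty": 0,"tz": 1.0,"wx": 0,"wy": 0,"wz": 0},
    {"grip": 0.7,"tx": 0,"ty": 0,"tz": 0,"wx": 0,"wy": 0,"wz": 0},
    {"grip": 1,"tx": 0,"ty": 0,"tz": 0,"wx": 0,"wy": 0,"wz": 0},
    {"grip": 1,"tx": 0,"ty": 0,"tz": 0,"wx": 0,"wy": 0,"wz": 0},
    {"grip": 1,"tx": 0,"ty": 0,"tz": 0,"wx": 0,"wy": 0,"wz": 0},
    {"grip": 1,"tx": 0,"ty": 0,"tz": 0,"wx": 0,"wy": 0,"wz": 0},
  ],
)

```text
time: 14.88
tcp_pos: [0.5385, -0.1559, 0.0741]
ee_rot: [-3.141, 0.0, 1.589]
ft_force: [-4.8, -0.3, 7.3]
width: 0.0122
grip_force: 98.5
```

```bash
python3 st.py
```

```text
{'time': 14.875, 'tcp_pos': [0.5385, -0.1559, 0.0741], 'ee_rot': [-3.1413, 0.0004, 1.5891], 'ft_force': [-4.8164, -0.288, 7.2883], 'torque': [-0.135, 0.7745, 0.0857], 'width': 0.0122, 'grip_force': 98.5317} q6 -0.37
```

servo_tool(
  rows=[
    {"grip": 1,"tx": 0,"ty": 0,"tz": 0,"wx": 0,"wy": 0,"wz": 0.1},
    {"grip": 1,"tx": 0,"ty": 0,"tz": 0.05,"wx": 0,"wy": 0,"wz": 0.16},
    {"grip": 1,"tx": 0,"ty": 0,"tz": 0.05,"wx": 0,"wy": 0,"wz": 0.16},
    {"grip": 1,"tx": 0,"ty": 0,"tz": 0.05,"wx": 0,"wy": 0,"wz": 0.16},
    {"grip": 1,"tx": 0,"ty": 0,"tz": 0.05,"wx": 0,"wy": 0,"wz": 0.16},
    {"grip": 1,"tx": 0,"ty": 0,"tz": 0.05,"wx": 0,"wy": 0,"wz": 0.16},
    {"grip": 1,"tx": 0,"ty": 0,"tz": 0,"wx": 0,"wy": 0,"wz": 0},
  ],
)

```text
time: 15.75
tcp_pos: [0.5375, -0.1556, 0.0712]
ee_rot: [-3.14, 0.002, 0.687]
ft_force: [-6.1, -0.1, 5.8]
width: 0.012
grip_force: 98.5
```

```bash
python3 st.py
```

```text
{'time': 15.75, 'tcp_pos': [0.5375, -0.1556, 0.0712], 'ee_rot': [-3.14, 0.0016, 0.6874], 'ft_force': [-6.0506, -0.1291, 5.8396], 'torque': [-0.2349, 0.9973, -0.217], 'width': 0.012, 'grip_force': 98.5067} q6 0.53
```

servo_tool(
  rows=[
    {"grip": 0.5,"tx": 0,"ty": 0,"tz": 0,"wx": 0,"wy": 0,"wz": 0},
    {"grip": 0.5,"tx": 0,"ty": 0,"tz": 0,"wx": 0,"wy": 0,"wz": 0},
    {"grip": 0.5,"tx": 0,"ty": 0,"tz": 0,"wx": 0,"wy": 0,"wz": 0},
    {"grip": 0.5,"tx": 0,"ty": 0,"tz": -3.0,"wx": 0,"wy": 0,"wz": 0},
    {"grip": 0.5,"tx": 0,"ty": 0,"tz": -4.0,"wx": 0,"wy": 0,"wz": 0},
    {"grip": 0.5,"tx": 2.5,"ty": -0.2,"tz": 0,"wx": 0,"wy": 0,"wz": 0},
    {"grip": 0.5,"tx": 4,"ty": -0.4,"tz": 0,"wx": 0,"wy": 0,"wz": 0},
    {"grip": 0.5,"tx": 4.2,"ty": -0.5,"tz": 0,"wx": 0,"wy": 0,"wz": 0},
    {"grip": 0.5,"tx": 4,"ty": -0.5,"tz": 0,"wx": 0,"wy": 0,"wz": 0},
    {"grip": 0.5,"tx": 2.1,"ty": -0.3,"tz": 0,"wx": 0,"wy": 0,"wz": 0},
    {"grip": 0.5,"tx": 0,"ty": 0,"tz": 0,"wx": 0,"wy": 0,"wz": -0.18},
    {"grip": 0.5,"tx": 0,"ty": 0,"tz": 0,"wx": 0,"wy": 0,"wz": -0.18},
    {"grip": 0.5,"tx": 0,"ty": 0,"tz": 0,"wx": 0,"wy": 0,"wz": -0.18},
    {"grip": 0.5,"tx": 0,"ty": 0,"tz": 0,"wx": 0,"wy": 0,"wz": -0.18},
    {"grip": 0.5,"tx": 0,"ty": 0,"tz": 0,"wx": 0,"wy": 0,"wz": -0.18},
    {"grip": 0.5,"tx": 0,"ty": 0,"tz": 0,"wx": 0,"wy": 0,"wz": -0.18},
    {"grip": 0.5,"tx": 0,"ty": 0,"tz": 0,"wx": 0,"wy": 0,"wz": -0.07},
    {"grip": 0.5,"tx": 0,"ty": 0,"tz": 0,"wx": 0,"wy": 0,"wz": 0},
    {"grip": 0.5,"tx": 0,"ty": 0,"tz": 0,"wx": 0,"wy": 0,"wz": 0},
  ],
)

```text
time: 18.12
tcp_pos: [0.6563, -0.0346, 0.1407]
ee_rot: [-3.141, 0.0, 1.837]
ft_force: [-0.1, 0.3, -0.3]
width: 0.0424
grip_force: 0.0
```

```bash
python3 st.py
```

```text
{'time': 18.125, 'tcp_pos': [0.6563, -0.0346, 0.1407], 'ee_rot': [-3.1413, 0.0, 1.8373], 'ft_force': [-0.1465, 0.3459, -0.282], 'torque': [-0.0208, -0.0014, 0.0145], 'width': 0.0424, 'grip_force': 0.0} q6 -0.38
```

servo_tool(
  rows=[
    {"grip": 0.5,"tx": 0,"ty": 0,"tz": 3.0,"wx": 0,"wy": 0,"wz": 0},
    {"grip": 0.5,"tx": 0,"ty": 0,"tz": 2.7,"wx": 0,"wy": 0,"wz": 0},
    {"grip": 0.5,"tx": 0,"ty": 0,"tz": 1.0,"wx": 0,"wy": 0,"wz": 0},
    {"grip": 0.7,"tx": 0,"ty": 0,"tz": 0,"wx": 0,"wy": 0,"wz": 0},
    {"grip": 1,"tx": 0,"ty": 0,"tz": 0,"wx": 0,"wy": 0,"wz": 0},
    {"grip": 1,"tx": 0,"ty": 0,"tz": 0,"wx": 0,"wy": 0,"wz": 0},
    {"grip": 1,"tx": 0,"ty": 0,"tz": 0,"wx": 0,"wy": 0,"wz": 0},
    {"grip": 1,"tx": 0,"ty": 0,"tz": 0,"wx": 0,"wy": 0,"wz": 0},
  ],
)

```text
time: 19.12
tcp_pos: [0.6566, -0.0345, 0.0748]
ee_rot: [3.141, 0.001, 1.839]
ft_force: [-3.4, -1.7, 4.9]
width: 0.0121
grip_force: 98.8
```

```bash
python3 st.py
```

```text
{'time': 19.125, 'tcp_pos': [0.6566, -0.0345, 0.0748], 'ee_rot': [3.141, 0.0006, 1.8387], 'ft_force': [-3.3929, -1.7156, 4.9141], 'torque': [-0.1986, 0.561, -0.1718], 'width': 0.0121, 'grip_force': 98.8033} q6 -0.38
```

servo_tool(
  rows=[
    {"grip": 1,"tx": 0,"ty": 0,"tz": 0,"wx": 0,"wy": 0,"wz": 0.1},
    {"grip": 1,"tx": 0,"ty": 0,"tz": 0.05,"wx": 0,"wy": 0,"wz": 0.16},
    {"grip": 1,"tx": 0,"ty": 0,"tz": 0.05,"wx": 0,"wy": 0,"wz": 0.16},
    {"grip": 1,"tx": 0,"ty": 0,"tz": 0.05,"wx": 0,"wy": 0,"wz": 0.16},
    {"grip": 1,"tx": 0,"ty": 0,"tz": 0.05,"wx": 0,"wy": 0,"wz": 0.16},
    {"grip": 1,"tx": 0,"ty": 0,"tz": 0.05,"wx": 0,"wy": 0,"wz": 0.16},
    {"grip": 1,"tx": 0,"ty": 0,"tz": 0,"wx": 0,"wy": 0,"wz": 0},
  ],
)

```text
time: 20.0
tcp_pos: [0.6547, -0.0343, 0.0721]
ee_rot: [-3.139, 0.002, 0.938]
ft_force: [-6.9, -0.4, 8.0]
width: 0.0119
grip_force: 99.1
```

```bash
python3 st.py
```

```text
{'time': 20.0, 'tcp_pos': [0.6547, -0.0343, 0.0721], 'ee_rot': [-3.1393, 0.002, 0.9378], 'ft_force': [-6.9456, -0.3785, 7.9812], 'torque': [-0.207, 1.0852, -0.105], 'width': 0.0119, 'grip_force': 99.1306} q6 0.52
```

servo_tool(
  rows=[
    {"grip": 1,"tx": -0.1,"ty": -0.1,"tz": 0,"wx": 0,"wy": 0,"wz": 0.1},
    {"grip": 1,"tx": 0,"ty": 0,"tz": 0.05,"wx": 0,"wy": 0,"wz": 0.16},
    {"grip": 1,"tx": 0,"ty": 0,"tz": 0.05,"wx": 0,"wy": 0,"wz": 0.16},
    {"grip": 1,"tx": 0,"ty": 0,"tz": 0.05,"wx": 0,"wy": 0,"wz": 0.16},
    {"grip": 1,"tx": 0,"ty": 0,"tz": 0.05,"wx": 0,"wy": 0,"wz": 0.1},
    {"grip": 1,"tx": 0,"ty": 0,"tz": 0.0,"wx": 0,"wy": 0,"wz": 0},
  ],
)

```text
time: 20.75
tcp_pos: [0.6538, -0.0331, 0.0702]
ee_rot: [-3.139, 0.002, 0.258]
ft_force: [-5.6, 4.0, 8.0]
width: 0.0122
grip_force: 99.1
```

```bash
python3 st.py
```

```text
{'time': 20.75, 'tcp_pos': [0.6538, -0.0331, 0.0702], 'ee_rot': [-3.1393, 0.0017, 0.2584], 'ft_force': [-5.5888, 4.0007, 7.9763], 'torque': [0.2908, 1.0122, -0.0755], 'width': 0.0122, 'grip_force': 99.0848} q6 1.2
```

servo_tool(
  rows=[
    {"grip": 1,"tx": 0,"ty": 0,"tz": 0.03,"wx": 0,"wy": 0,"wz": 0.08},
    {"grip": 1,"tx": 0,"ty": 0,"tz": 0.02,"wx": 0,"wy": 0,"wz": 0.08},
  ],
)

```text
time: 21.0
tcp_pos: [0.6537, -0.0329, 0.0698]
ee_rot: [-3.14, 0.002, 0.099]
ft_force: [-6.0, 4.7, 9.7]
width: 0.0122
grip_force: 101.9
```

```bash
python3 st.py
```

```text
{'time': 21.0, 'tcp_pos': [0.6537, -0.0329, 0.0698], 'ee_rot': [-3.1398, 0.0022, 0.0994], 'ft_force': [-5.9634, 4.6845, 9.6793], 'torque': [0.551, 1.1603, 1.6425], 'width': 0.0122, 'grip_force': 101.8661} q6 1.36
```

servo_tool(
  rows=[
    {"grip": 0.5,"tx": 0,"ty": 0,"tz": 0,"wx": 0,"wy": 0,"wz": 0},
    {"grip": 0.5,"tx": 0,"ty": 0,"tz": 0,"wx": 0,"wy": 0,"wz": 0},
    {"grip": 0.5,"tx": 0,"ty": 0,"tz": 0,"wx": 0,"wy": 0,"wz": 0},
    {"grip": 0.5,"tx": 0,"ty": 0,"tz": -3.0,"wx": 0,"wy": 0,"wz": 0},
    {"grip": 0.5,"tx": 0,"ty": 0,"tz": -4.0,"wx": 0,"wy": 0,"wz": 0},
    {"grip": 0.5,"tx": -2,"ty": 1.7,"tz": 0,"wx": 0,"wy": 0,"wz": 0},
    {"grip": 0.5,"tx": -3,"ty": 2.5,"tz": 0,"wx": 0,"wy": 0,"wz": 0},
    {"grip": 0.5,"tx": -3,"ty": 2.5,"tz": 0,"wx": 0,"wy": 0,"wz": 0},
    {"grip": 0.5,"tx": -3,"ty": 2.5,"tz": 0,"wx": 0,"wy": 0,"wz": 0},
    {"grip": 0.5,"tx": -1.9,"ty": 1.7,"tz": 0,"wx": 0,"wy": 0,"wz": 0},
    {"grip": 0.5,"tx": 0,"ty": 0,"tz": 0,"wx": 0,"wy": 0,"wz": -0.18},
    {"grip": 0.5,"tx": 0,"ty": 0,"tz": 0,"wx": 0,"wy": 0,"wz": -0.18},
    {"grip": 0.5,"tx": 0,"ty": 0,"tz": 0,"wx": 0,"wy": 0,"wz": -0.18},
    {"grip": 0.5,"tx": 0,"ty": 0,"tz": 0,"wx": 0,"wy": 0,"wz": -0.05},
    {"grip": 0.5,"tx": 0,"ty": 0,"tz": 0,"wx": 0,"wy": 0,"wz": 0},
    {"grip": 0.5,"tx": 0,"ty": 0,"tz": 0,"wx": 0,"wy": 0,"wz": 0},
  ],
)

```text
time: 23.0
tcp_pos: [0.5376, -0.1559, 0.1387]
ee_rot: [3.142, -0.0, 0.688]
ft_force: [0.6, -0.7, 0.1]
width: 0.0427
grip_force: 0.0
```

```bash
python3 look.py w4; python3 st.py
python3 - <<'E'
from h import *
im=cv2.imread("pics/w4.png"); cv2.imwrite("pics/w4c.png",cv2.convertScaleAbs(im,alpha=1.4))
E
```

```text
0.88 [ 0.6577 -0.1457  0.0964] [376.  52.]
0.62 [ 0.5442 -0.1504  0.095 ] [255. 203.]
0.55 [ 0.5403 -0.0341  0.0937] [99. 89.]
23.1 [ 0.53757921 -0.15579853  0.13877109] [ 3.14154484e+00 -4.94957851e-06  6.88192925e-01] [-0.358  0.372  1.665 -0.     1.105  0.525] [0.052 0.01  0.022]
{'time': 23.1, 'tcp_pos': [0.5376, -0.1558, 0.1388], 'ee_rot': [3.1415, -0.0, 0.6882], 'ft_force': [-0.2784, 0.3866, 0.2454], 'torque': [0.0515, 0.0096, 0.0221], 'width': 0.0423, 'grip_force': 0.0} q6 0.53
```

View pics/w4c.png

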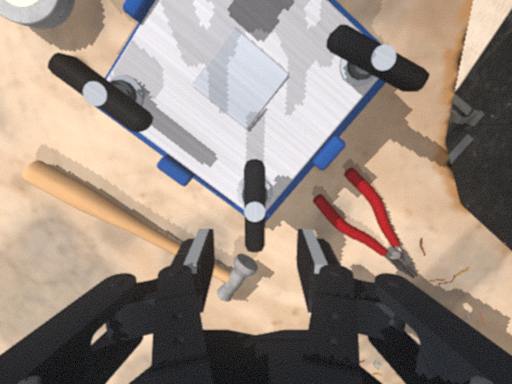

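The picture shows bar 2 aligned with the tool, its cap at (255,211) midway between the fingertips. Grip did not slip on the first pass, so I'll go ahead and grasp.

servo_tool(
  rows=[
    {"grip": 0.5,"tx": 0,"ty": 0,"tz": 3.0,"wx": 0,"wy": 0,"wz": 0},
    {"grip": 0.5,"tx": 0,"ty": 0,"tz": 2.8,"wx": 0,"wy": 0,"wz": 0},
    {"grip": 0.5,"tx": 0,"ty": 0,"tz": 1.0,"wx": 0,"wy": 0,"wz": 0},
    {"grip": 0.7,"tx": 0,"ty": 0,"tz": 0,"wx": 0,"wy": 0,"wz": 0},
    {"grip": 1,"tx": 0,"ty": 0,"tz": 0,"wx": 0,"wy": 0,"wz": 0},
    {"grip": 1,"tx": 0,"ty": 0,"tz": 0,"wx": 0,"wy": 0,"wz": 0},
    {"grip": 1,"tx": 0,"ty": 0,"tz": 0,"wx": 0,"wy": 0,"wz": 0},
    {"grip": 1,"tx": 0,"ty": 0,"tz": 0,"wx": 0,"wy": 0,"wz": 0},
    {"grip": 1,"tx": 0,"ty": 0,"tz": 0,"wx": 0,"wy": 0,"wz": 0.1},
    {"grip": 1,"tx": 0,"ty": 0,"tz": 0.05,"wx": 0,"wy": 0,"wz": 0.16},
    {"grip": 1,"tx": 0,"ty": 0,"tz": 0.05,"wx": 0,"wy": 0,"wz": 0.16},
    {"grip": 1,"tx": 0,"ty": 0,"tz": 0.05,"wx": 0,"wy": 0,"wz": 0.16},
    {"grip": 1,"tx": 0,"ty": 0,"tz": 0.05,"wx": 0,"wy": 0,"wz": 0.1},
  ],
)

```text
time: 24.72
tcp_pos: [0.5373, -0.155, 0.0696]
ee_rot: [-3.141, -0.0, 0.005]
ft_force: [-3.4, 5.6, 7.7]
width: 0.0121
grip_force: 98.9
```

```bash
python3 st.py
```

```text
{'time': 24.725, 'tcp_pos': [0.5373, -0.155, 0.0696], 'ee_rot': [-3.1407, -0.0, 0.0054], 'ft_force': [-3.3587, 5.5886, 7.7274], 'torque': [0.7191, 0.4783, 0.2179], 'width': 0.0121, 'grip_force': 98.9152} q6 1.21
```

servo_tool(
  rows=[
    {"grip": 1,"tx": 0,"ty": 0,"tz": 0.03,"wx": 0,"wy": 0,"wz": 0.08},
    {"grip": 1,"tx": 0,"ty": 0,"tz": 0.02,"wx": 0,"wy": 0,"wz": 0.08},
  ],
)

```text
time: 24.98
tcp_pos: [0.5373, -0.1548, 0.0692]
ee_rot: [-3.141, 0.0, -0.153]
ft_force: [-1.6, 4.8, 6.9]
width: 0.0119
grip_force: 98.8
```

```bash
python3 st.py
```

```text
{'time': 24.975, 'tcp_pos': [0.5373, -0.1548, 0.0692], 'ee_rot': [-3.1406, 0.0001, -0.1535], 'ft_force': [-1.5713, 4.7812, 6.9201], 'torque': [0.7369, 0.4056, 0.1956], 'width': 0.0119, 'grip_force': 98.8111} q6 1.37
```

servo_tool(
  rows=[
    {"grip": 1,"tx": 0,"ty": 0,"tz": 0.03,"wx": 0,"wy": 0,"wz": 0.08},
    {"grip": 1,"tx": 0,"ty": 0,"tz": 0.02,"wx": 0,"wy": 0,"wz": 0.06},
  ],
)

```text
time: 25.22
tcp_pos: [0.5373, -0.1547, 0.0687]
ee_rot: [-3.14, 0.0, -0.293]
ft_force: [-3.0, 5.8, 7.5]
width: 0.0117
grip_force: 98.9
```

```bash
python3 st.py
```

```text
{'time': 25.225, 'tcp_pos': [0.5373, -0.1547, 0.0687], 'ee_rot': [-3.1405, 0.0003, -0.2929], 'ft_force': [-3.0389, 5.8354, 7.5118], 'torque': [0.7464, 0.4377, 0.2152], 'width': 0.0117, 'grip_force': 98.9482} q6 1.51
```

servo_tool(
  rows=[
    {"grip": 1,"tx": 0,"ty": 0,"tz": 0.02,"wx": 0,"wy": 0,"wz": 0.06},
    {"grip": 1,"tx": 0,"ty": 0,"tz": 0.02,"wx": 0,"wy": 0,"wz": 0.06},
  ],
)

```text
time: 25.48
tcp_pos: [0.5373, -0.1546, 0.0686]
ee_rot: [-3.141, 0.0, -0.41]
ft_force: [-3.1, 6.2, 10.4]
width: 0.0118
grip_force: 103.2
```

```bash
python3 st.py
```

```text
{'time': 25.475, 'tcp_pos': [0.5373, -0.1546, 0.0686], 'ee_rot': [-3.141, 0.0003, -0.4097], 'ft_force': [-3.1474, 6.2139, 10.4283], 'torque': [1.0876, 0.4812, 1.6903], 'width': 0.0118, 'grip_force': 103.2083} q6 1.62
```

servo_tool(
  rows=[
    {"grip": 0.5,"tx": 0,"ty": 0,"tz": 0,"wx": 0,"wy": 0,"wz": 0},
    {"grip": 0.5,"tx": 0,"ty": 0,"tz": 0,"wx": 0,"wy": 0,"wz": 0},
    {"grip": 0.5,"tx": 0,"ty": 0,"tz": 0,"wx": 0,"wy": 0,"wz": 0},
    {"grip": 0.5,"tx": 0,"ty": 0,"tz": -3.0,"wx": 0,"wy": 0,"wz": 0},
    {"grip": 0.5,"tx": 0,"ty": 0,"tz": -4.0,"wx": 0,"wy": 0,"wz": 0},
    {"grip": 0.5,"tx": -1.2,"ty": -2.7,"tz": 0,"wx": 0,"wy": 0,"wz": 0},
    {"grip": 0.5,"tx": -1.7,"ty": -3.7,"tz": 0,"wx": 0,"wy": 0,"wz": 0},
    {"grip": 0.5,"tx": -1.3,"ty": -2.9,"tz": 0,"wx": 0,"wy": 0,"wz": 0},
    {"grip": 0.5,"tx": -0.7,"ty": -1.6,"tz": 0,"wx": 0,"wy": 0,"wz": -0.03},
    {"grip": 0.5,"tx": 0,"ty": 0,"tz": 0,"wx": 0,"wy": 0,"wz": -0.18},
    {"grip": 0.5,"tx": 0,"ty": 0,"tz": 0,"wx": 0,"wy": 0,"wz": -0.18},
    {"grip": 0.5,"tx": 0,"ty": 0,"tz": 0,"wx": 0,"wy": 0,"wz": -0.18},
    {"grip": 0.5,"tx": 0,"ty": 0,"tz": 0,"wx": 0,"wy": 0,"wz": -0.18},
    {"grip": 0.5,"tx": 0,"ty": 0,"tz": 0,"wx": 0,"wy": 0,"wz": -0.18},
    {"grip": 0.5,"tx": 0,"ty": 0,"tz": 0,"wx": 0,"wy": 0,"wz": -0.18},
    {"grip": 0.5,"tx": 0,"ty": 0,"tz": 0,"wx": 0,"wy": 0,"wz": -0.18},
    {"grip": 0.5,"tx": 0,"ty": 0,"tz": 0,"wx": 0,"wy": 0,"wz": -0.18},
    {"grip": 0.5,"tx": 0,"ty": 0,"tz": 0,"wx": 0,"wy": 0,"wz": -0.18},
    {"grip": 0.5,"tx": 0,"ty": 0,"tz": 0,"wx": 0,"wy": 0,"wz": -0.18},
    {"grip": 0.5,"tx": 0,"ty": 0,"tz": 0,"wx": 0,"wy": 0,"wz": -0.18},
  ],
)

```text
time: 27.98
tcp_pos: [0.5364, -0.0369, 0.1372]
ee_rot: [-3.142, 0.001, 1.605]
ft_force: [-0.2, -0.1, -0.1]
width: 0.0425
grip_force: 0.0
```

servo_tool(
  rows=[
    {"grip": 0.5,"tx": 0,"ty": 0,"tz": 0,"wx": 0,"wy": 0,"wz": 0},
  ],
)

```text
time: 28.1
tcp_pos: [0.5364, -0.0368, 0.1373]
ee_rot: [-3.142, 0.0, 1.597]
ft_force: [-0.3, -0.3, -0.7]
width: 0.043
grip_force: 0.0
```

servo_tool(
  rows=[
    {"grip": 0.5,"tx": 0,"ty": -0.05,"tz": 3.0,"wx": 0,"wy": 0,"wz": 0},
    {"grip": 0.5,"tx": 0,"ty": 0,"tz": 2.7,"wx": 0,"wy": 0,"wz": 0},
    {"grip": 0.5,"tx": 0,"ty": 0,"tz": 1.0,"wx": 0,"wy": 0,"wz": 0},
    {"grip": 0.7,"tx": 0,"ty": 0,"tz": 0,"wx": 0,"wy": 0,"wz": 0},
    {"grip": 1,"tx": 0,"ty": 0,"tz": 0,"wx": 0,"wy": 0,"wz": 0},
    {"grip": 1,"tx": 0,"ty": 0,"tz": 0,"wx": 0,"wy": 0,"wz": 0},
    {"grip": 1,"tx": 0,"ty": 0,"tz": 0,"wx": 0,"wy": 0,"wz": 0},
    {"grip": 1,"tx": 0,"ty": 0,"tz": 0,"wx": 0,"wy": 0,"wz": 0},
    {"grip": 1,"tx": 0,"ty": 0,"tz": 0,"wx": 0,"wy": 0,"wz": 0.1},
    {"grip": 1,"tx": 0,"ty": 0,"tz": 0.05,"wx": 0,"wy": 0,"wz": 0.16},
    {"grip": 1,"tx": 0,"ty": 0,"tz": 0.05,"wx": 0,"wy": 0,"wz": 0.16},
    {"grip": 1,"tx": 0,"ty": 0,"tz": 0.05,"wx": 0,"wy": 0,"wz": 0.16},
    {"grip": 1,"tx": 0,"ty": 0,"tz": 0.05,"wx": 0,"wy": 0,"wz": 0.1},
  ],
)

```text
time: 29.72
tcp_pos: [0.5349, -0.0362, 0.0691]
ee_rot: [-3.141, 0.001, 0.916]
ft_force: [-4.1, -0.4, 7.8]
width: 0.0121
grip_force: 98.8
```

```bash
python3 st.py
```

```text
{'time': 29.725, 'tcp_pos': [0.5349, -0.0362, 0.0691], 'ee_rot': [-3.1409, 0.0007, 0.9158], 'ft_force': [-4.0987, -0.3952, 7.8391], 'torque': [-0.0461, 0.7138, 0.1743], 'width': 0.0121, 'grip_force': 98.7635} q6 0.51
```

servo_tool(
  rows=[
    {"grip": 1,"tx": 0,"ty": 0,"tz": 0.03,"wx": 0,"wy": 0,"wz": 0.08},
    {"grip": 1,"tx": 0,"ty": 0,"tz": 0.02,"wx": 0,"wy": 0,"wz": 0.08},
  ],
)

```text
time: 29.98
tcp_pos: [0.5347, -0.036, 0.0686]
ee_rot: [-3.141, 0.001, 0.757]
ft_force: [-4.0, 0.5, 8.2]
width: 0.0123
grip_force: 98.7
```

```bash
python3 st.py
```

```text
{'time': 29.975, 'tcp_pos': [0.5347, -0.036, 0.0686], 'ee_rot': [-3.1407, 0.0008, 0.7569], 'ft_force': [-3.9699, 0.5351, 8.2393], 'torque': [-0.0597, 0.7202, 0.1765], 'width': 0.0123, 'grip_force': 98.6866} q6 0.67
```

servo_tool(
  rows=[
    {"grip": 1,"tx": 0,"ty": 0,"tz": 0.03,"wx": 0,"wy": 0,"wz": 0.08},
    {"grip": 1,"tx": 0,"ty": 0,"tz": 0.02,"wx": 0,"wy": 0,"wz": 0.06},
  ],
)

```text
time: 30.22
tcp_pos: [0.5346, -0.0358, 0.0682]
ee_rot: [-3.14, 0.001, 0.617]
ft_force: [-4.9, 0.0, 9.6]
width: 0.0123
grip_force: 98.8
```

```bash
python3 st.py
```

```text
{'time': 30.225, 'tcp_pos': [0.5346, -0.0358, 0.0682], 'ee_rot': [-3.1404, 0.0011, 0.6173], 'ft_force': [-4.9198, 0.0013, 9.5719], 'torque': [0.1008, 0.7387, 0.187], 'width': 0.0123, 'grip_force': 98.8347} q6 0.81
```

servo_tool(
  rows=[
    {"grip": 1,"tx": 0,"ty": 0,"tz": 0.02,"wx": 0,"wy": 0,"wz": 0.06},
    {"grip": 1,"tx": 0,"ty": 0,"tz": 0.02,"wx": 0,"wy": 0,"wz": 0.06},
  ],
)

```text
time: 30.48
tcp_pos: [0.5345, -0.0357, 0.0678]
ee_rot: [-3.14, 0.001, 0.498]
ft_force: [-5.6, 1.7, 10.6]
width: 0.012
grip_force: 99.4
```

```bash
python3 st.py
```

```text
{'time': 30.475, 'tcp_pos': [0.5345, -0.0357, 0.0678], 'ee_rot': [-3.1403, 0.0013, 0.4978], 'ft_force': [-5.6246, 1.6959, 10.5745], 'torque': [0.1793, 0.802, 0.5681], 'width': 0.012, 'grip_force': 99.3679} q6 0.93
```

servo_tool(
  rows=[
    {"grip": 1,"tx": 0,"ty": 0,"tz": 0,"wx": 0,"wy": 0,"wz": 0.05},
    {"grip": 1,"tx": 0,"ty": 0,"tz": 0,"wx": 0,"wy": 0,"wz": 0},
  ],
)

```text
time: 30.72
tcp_pos: [0.5344, -0.0357, 0.0679]
ee_rot: [-3.141, 0.002, 0.453]
ft_force: [-5.0, 2.0, 10.1]
width: 0.0119
grip_force: 100.8
```

```bash
python3 st.py
```

```text
{'time': 30.725, 'tcp_pos': [0.5344, -0.0357, 0.0679], 'ee_rot': [-3.1411, 0.0017, 0.4531], 'ft_force': [-4.974, 2.0069, 10.1288], 'torque': [0.3387, 0.7887, 1.4351], 'width': 0.0119, 'grip_force': 100.8191} q6 0.97
```

servo_tool(
  rows=[
    {"grip": 0.5,"tx": 0,"ty": 0,"tz": 0,"wx": 0,"wy": 0,"wz": 0},
    {"grip": 0.5,"tx": 0,"ty": 0,"tz": 0,"wx": 0,"wy": 0,"wz": 0},
    {"grip": 0.5,"tx": 0,"ty": 0,"tz": 0,"wx": 0,"wy": 0,"wz": 0},
    {"grip": 0.5,"tx": 0,"ty": 0,"tz": -3.0,"wx": 0,"wy": 0,"wz": 0},
    {"grip": 0.5,"tx": 0,"ty": 0,"tz": -4.0,"wx": 0,"wy": 0,"wz": 0},
    {"grip": 0.5,"tx": 0.8,"ty": 2.2,"tz": 0,"wx": 0,"wy": 0,"wz": 0},
    {"grip": 0.5,"tx": 1.5,"ty": 3.8,"tz": 0,"wx": 0,"wy": 0,"wz": 0},
    {"grip": 0.5,"tx": 1.5,"ty": 4,"tz": 0,"wx": 0,"wy": 0,"wz": 0},
    {"grip": 0.5,"tx": 1.4,"ty": 3.8,"tz": 0,"wx": 0,"wy": 0,"wz": 0},
    {"grip": 0.5,"tx": 0.8,"ty": 2,"tz": 0,"wx": 0,"wy": 0,"wz": 0},
    {"grip": 0.5,"tx": 0,"ty": 0,"tz": 0,"wx": 0,"wy": 0,"wz": -0.18},
    {"grip": 0.5,"tx": 0,"ty": 0,"tz": 0,"wx": 0,"wy": 0,"wz": -0.18},
    {"grip": 0.5,"tx": 0,"ty": 0,"tz": 0,"wx": 0,"wy": 0,"wz": -0.18},
    {"grip": 0.5,"tx": 0,"ty": 0,"tz": 0,"wx": 0,"wy": 0,"wz": -0.18},
    {"grip": 0.5,"tx": 0,"ty": 0,"tz": 0,"wx": 0,"wy": 0,"wz": -0.18},
    {"grip": 0.5,"tx": 0,"ty": 0,"tz": 0,"wx": 0,"wy": 0,"wz": -0.18},
    {"grip": 0.5,"tx": 0,"ty": 0,"tz": 0,"wx": 0,"wy": 0,"wz": -0.18},
    {"grip": 0.5,"tx": 0,"ty": 0,"tz": 0,"wx": 0,"wy": 0,"wz": -0.09},
    {"grip": 0.5,"tx": 0,"ty": 0,"tz": 0,"wx": 0,"wy": 0,"wz": 0},
    {"grip": 0.5,"tx": 0,"ty": 0,"tz": 0,"wx": 0,"wy": 0,"wz": 0},
  ],
)

```text
time: 33.22
tcp_pos: [0.6583, -0.1526, 0.1368]
ee_rot: [-3.141, -0.0, 1.797]
ft_force: [0.1, -0.4, 1.0]
width: 0.0425
grip_force: 0.0
```

servo_tool(
  rows=[
    {"grip": 0.5,"tx": 0,"ty": 0,"tz": 3.0,"wx": 0,"wy": 0,"wz": 0},
    {"grip": 0.5,"tx": 0,"ty": 0,"tz": 2.6,"wx": 0,"wy": 0,"wz": 0},
    {"grip": 0.5,"tx": 0,"ty": 0,"tz": 1.0,"wx": 0,"wy": 0,"wz": 0},
    {"grip": 0.7,"tx": 0,"ty": 0,"tz": 0,"wx": 0,"wy": 0,"wz": 0},
    {"grip": 1,"tx": 0,"ty": 0,"tz": 0,"wx": 0,"wy": 0,"wz": 0},
    {"grip": 1,"tx": 0,"ty": 0,"tz": 0,"wx": 0,"wy": 0,"wz": 0},
    {"grip": 1,"tx": 0,"ty": 0,"tz": 0,"wx": 0,"wy": 0,"wz": 0},
    {"grip": 1,"tx": 0,"ty": 0,"tz": 0,"wx": 0,"wy": 0,"wz": 0},
    {"grip": 1,"tx": 0,"ty": 0,"tz": 0,"wx": 0,"wy": 0,"wz": 0.1},
    {"grip": 1,"tx": 0,"ty": 0,"tz": 0.05,"wx": 0,"wy": 0,"wz": 0.16},
    {"grip": 1,"tx": 0,"ty": 0,"tz": 0.05,"wx": 0,"wy": 0,"wz": 0.16},
    {"grip": 1,"tx": 0,"ty": 0,"tz": 0.05,"wx": 0,"wy": 0,"wz": 0.16},
    {"grip": 1,"tx": 0,"ty": 0,"tz": 0.05,"wx": 0,"wy": 0,"wz": 0.1},
  ],
)

```text
time: 34.85
tcp_pos: [0.6581, -0.1529, 0.07]
ee_rot: [3.141, 0.001, 1.115]
ft_force: [-5.0, -1.5, 7.3]
width: 0.0119
grip_force: 99.0
```

```bash
python3 st.py
```

```text
{'time': 34.85, 'tcp_pos': [0.6581, -0.1529, 0.07], 'ee_rot': [3.1412, 0.0007, 1.1153], 'ft_force': [-4.9654, -1.5436, 7.2772], 'torque': [-0.2179, 0.633, 0.2434], 'width': 0.0119, 'grip_force': 99.015} q6 0.17
```

servo_tool(
  rows=[
    {"grip": 1,"tx": 0,"ty": 0,"tz": 0.03,"wx": 0,"wy": 0,"wz": 0.08},
    {"grip": 1,"tx": 0,"ty": 0,"tz": 0.02,"wx": 0,"wy": 0,"wz": 0.08},
  ],
)

```text
time: 35.1
tcp_pos: [0.658, -0.1529, 0.0699]
ee_rot: [3.141, 0.002, 0.963]
ft_force: [-4.6, 0.6, 8.0]
width: 0.012
grip_force: 122.4
```

```bash
python3 st.py
```

```text
{'time': 35.1, 'tcp_pos': [0.658, -0.1529, 0.0699], 'ee_rot': [3.1405, 0.002, 0.9627], 'ft_force': [-4.6405, 0.6132, 7.9948], 'torque': [-0.0649, 0.7302, 2.7835], 'width': 0.012, 'grip_force': 122.3913} q6 0.32
```

servo_tool(
  rows=[
    {"grip": 0.5,"tx": 0,"ty": 0,"tz": 0,"wx": 0,"wy": 0,"wz": -0.03},
    {"grip": 0.5,"tx": 0,"ty": 0,"tz": 0,"wx": 0,"wy": 0,"wz": 0},
    {"grip": 0.5,"tx": 0,"ty": 0,"tz": 0,"wx": 0,"wy": 0,"wz": 0},
    {"grip": 0.5,"tx": 0,"ty": 0,"tz": -3.0,"wx": 0,"wy": 0,"wz": 0},
    {"grip": 0.5,"tx": 0,"ty": 0,"tz": -4.0,"wx": 0,"wy": 0,"wz": 0},
    {"grip": 0.5,"tx": 0,"ty": 0,"tz": -4.0,"wx": 0,"wy": 0,"wz": 0},
    {"grip": 0.5,"tx": 0,"ty": 0,"tz": -4.0,"wx": 0,"wy": 0,"wz": 0},
    {"grip": 0.5,"tx": 0,"ty": 0,"tz": -3.0,"wx": 0,"wy": 0,"wz": 0},
    {"grip": 0.5,"tx": 0,"ty": 0,"tz": 0,"wx": 0,"wy": 0,"wz": 0},
    {"grip": 0.5,"tx": 0,"ty": 0,"tz": 0,"wx": 0,"wy": 0,"wz": 0},
  ],
)

```text
time: 36.35
tcp_pos: [0.6577, -0.1524, 0.2473]
ee_rot: [-3.14, 0.0, 0.989]
ft_force: [-0.4, -0.3, -0.2]
width: 0.0429
grip_force: 0.0
```

```bash
python3 st.py
python3 - <<'E'
from h import *
im=camera("side")[:,:,::-1]; cv2.imwrite("pics/side1.png",cv2.resize(im[130:280,170:330],(640,600),interpolation=cv2.INTER_CUBIC))
E
```

```text
{'time': 36.35, 'tcp_pos': [0.6577, -0.1524, 0.2473], 'ee_rot': [-3.14, 0.0004, 0.9886], 'ft_force': [-0.3855, -0.2712, -0.1601], 'torque': [-0.0212, 0.0282, -0.0293], 'width': 0.0429, 'grip_force': 0.0} q6 0.29
```

View pics/side1.png

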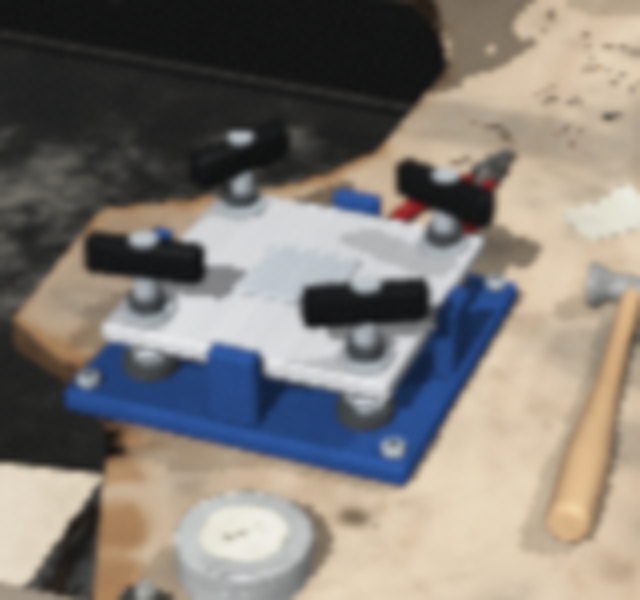

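The side view shows the plate down and level, with all four screw feet seated and the tin, hammer and pliers where they were. I'm handing in the job.

```bash
python3 -c "
from workcell import *
print(finish_job())"
```

```text
the job is handed in; nothing more can be done
None
```

I closed the mould press in two crisscross passes and let go of it, then handed the job in at about 36 s; no verdict came back. All four screws came up solid at 1.4 to 2.8 N m. In the last picture the plate is down and looks level, and the pliers, tin and hammer look undisturbed.

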